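Lay out the punch-change tools in order of use

ROBOT

A 6-joint arm with a two-finger parallel gripper is mounted at the origin on a cart in front of the work surface, level with it; the furniture and walls round the work are solid. World frame = base frame: x ahead of the robot, y to its left, z up, the work surface at z = 0. Lengths are in mm, angles in rad, forces in N, time in s.
With the tool pointing down it reaches from about 350 to 975 mm from the base axis. Payload 7.1 kg.
Tool frame: the origin (TCP) lies at the centre of the arm's flange, where the gripper is bolted on; the fingertips stand 182 mm ahead of it and the grasp point (between the pads) lies 163 mm ahead of it; z points along the fingers, y is the line along which they close (so a half turn about z gives the same grasp; the last joint's range is limited). The gripper opens to 88 mm and grips with 3 to 60 N. Pads are 20 mm wide; open, the fingers measure 115 mm over their backs; the gripper's body (75 mm by 178 mm) begins 61 mm behind the grasp point.
Start: joints at [-1.31, 0.423, 1.63, -0, 1.089, -0.019], TCP at [172.621, -600.673, 404.675] pointing down, gripper open.
Joint ranges: [-3, 3], [-0.9, 2.11], [0.09, 2.58], [-1.31, 4.45], [0.11, 2.69], [-2.54, 2.54]. Speed limits (rad/s): [2.39, 2.39, 3.01, 3.14, 3.14, 3.14].

INTERFACE

Orientations are given as a rotation vector (axis times angle).
In Python, from workcell import readout, get_image, ctrl gives the robot as it stands.
- The arm moves only by the tool step_arm, never from a script. Its argument "targets" is a list that holds one entry, the list of rows, each a list of 7 numbers: the shift along the world's x, y, z as a fraction of full scale, then the turn, a rotation vector about the world's x, y, z as a fraction of full scale, then the opening, from 0 (shut) to 1 (fully open). In form: [[[dx, dy, dz, wx, wy, wz, claw], ...]]. A call has exactly 5 rows; each row shifts and turns the commanded pose from where the row before left it; what a row does not reach is not made up. Full scale, the value 1, is 0.05 m for a shift and 4 degrees for a turn. A row lasts 1/8 s, in which the tool goes at most 62.5 mm and 10.7 degrees, less where a joint would pass 70% of its speed; a pose out of reach is approached as far as the arm can. A call with a number of a shift or a turn outside -1 to 1 is refused whole. A call with a gripper value outside its range is refused whole. The fingers move at their own pace and stop on an object; the grip force is fixed at half the most. Time passes only in rows, so rows that do not move let the fingers close, or fill a call up. It gives the time, the measured TCP pose, the force, the opening and the grip force at its end, in the units of the state.
- readout.get_obs(): the state, without advancing time (a new reading comes with each control period).
- get_image(name): name is "side" or "top"; returns a dict with "pixels" (384x512x3 uint8, red, green, blue), "intrinsics" (3x3 intrinsics, pixels), "extrinsics" (4x4, takes a point from world to camera coordinates). Camera axes: x right, y down, z forward; pixel columns grow to the right and rows downward; lengths in mm; the calibration is good to about 2 mm. A picture is of the moment at which its call begins. There is no depth.
- ctrl.close_job(): hands the job in; it is judged then, once.
The state is a dict: "t": time; "qpos": joint angles; "qvel": joint speeds; "joint_torque": joint torques, N m; "ee_pos": TCP position; "orientation": TCP orientation; "ft_force": force on the tool from outside, world axes, zero at the start; "moment": the same for the moment, N m; "width": finger opening in mm; "grasp_force": force on a finger pad.
Only numpy, scipy, OpenCV 4.12 (cv2) and the standard library are available. Lean on these libraries where they do the work, as an engineer would, in place of code of your own. Each camera call takes 0.05 s, during which the arm holds its last target. There are 200 camera calls.

TASK

Finish the kit tray for the next punch change: from the yellow end on, it must hold the spanner, the brush and the tweezers in that order, one tool to a bay, each lying flat and straight across the tray near the middle of its bay. The tweezers are already in place: first take the brush off the spanner and lay it in the middle bay, then lay the spanner it covered in the bay next to the yellow end. Lay the tools down gently instead of dropping them, and leave the tweezers and the other things on the bench where they are.

Things in the scene. Friction and masses are not known exactly. Their poses are not given: they have to be found in the camera images.
- kit_tray: Aluminium kit tray with blue liner, fixed, 196 mm (x) by 260 mm (y), floor 3 mm thick. Origin: centre of the underside, z up. Flanges 17 mm high along the sides x = +-97 mm (inner width 188 mm); both ends open, no rim. Flat white painted lines at y = +38 and -38 mm part it into three bays, each 76 mm along y. A flat yellow band marks its +y end.
- bay_first (a point): Centre of the floor of the bay next to the yellow end (tray x 0, y +76 mm, 3 mm above the tray's underside); axes as the tray's.
- bay_middle (a point): Centre of the floor of the middle bay (tray x 0, y 0, 3 mm up); axes as the tray's.
- bay_last (a point): Centre of the floor of the bay farthest from the yellow end (tray x 0, y -76 mm, 3 mm up), in which the tweezers lie; axes as the tray's.
- brush: Black flat brush, 157 mm along its y, 10 mm thick, 30 g. Origin: centre of the underside, z up, also its balance point. Handle 16 mm wide from y = -7 to +78 mm (pinch across it); broad part 28 mm wide from y = -7 to -58 mm, then bristles. It starts lying across the 5 mm thick spanner, perhaps tipped a few degrees; the spanner passes under it between y = -25 and +17 mm.
- spanner: Steel open-end spanner, 134 mm long along its y, 5 mm thick; origin at the centre of its underside, z up. Shank 12 mm wide (x = +-6 mm) from y = -28 to +39 mm, heads up to 27 mm wide at both ends. Lies flat on the bench under the brush, about square to it. 70 g, balance point near the origin; it can be pinched across the shank.
- tweezers: Dark flat tweezers, 124 mm long along their y, 14 mm wide, 9 mm thick; origin at the centre of the underside. They lie across the tray in the last bay and stay there.
- counter: Round light grey hand tally counter, 45 x 52 x 33 mm, standing on the bench to the right of the tray; origin at the centre of the underside. Bystander.
- wash_bottle: White bottle with blue spout cap, 60 x 96 x 173 mm, standing; origin at the centre of its extents at the underside. Bystander.

How it is judged (in metres and radians):
On the way, in this order (a step that is already met when the one before it is completed fails the run):
1. the brush lies flat in the middle bay, straight across, let go and at rest (x of brush in the frame of bay_middle between -0.024 and 0.024 m and y of brush in the frame of bay_middle between -0.027 and 0.027 m and z of brush in the frame of bay_middle below 0.004 m and angle between brush's own z axis and vertical below 0.08 rad and angle between the y axis of brush and the x axis of kit_tray, either way round below 0.35 rad and linear speed of brush below 0.03 m/s and contact force between brush and the fingers below 0.05 N), for 0.2 s.
2. the spanner lies flat in the bay next to the yellow end, straight across, let go and at rest (x of spanner in the frame of bay_first between -0.035 and 0.035 m and y of spanner in the frame of bay_first between -0.027 and 0.027 m and z of spanner in the frame of bay_first below 0.004 m and angle between spanner's own z axis and vertical below 0.08 rad and angle between the y axis of spanner and the x axis of kit_tray, either way round below 0.35 rad and linear speed of spanner below 0.03 m/s and contact force between spanner and the fingers below 0.05 N), for 0.2 s.
At the end, for the whole second after the job is handed in: From the yellow end: spanner, brush, tweezers, one per bay. Centres within 27 mm of the bay middle along the tray and 35 (spanner), 24 (brush), 40 mm (tweezers) across it; flat on the floor within 4 mm and 0.08 rad, within 0.35 rad of straight across (either way round), let go, at rest (all of step 1 and all of step 2 and x of tweezers in the frame of bay_last between -0.04 and 0.04 m and y of tweezers in the frame of bay_last between -0.027 and 0.027 m and z of tweezers in the frame of bay_last below 0.004 m and angle between tweezers's own z axis and vertical below 0.08 rad and angle between the y axis of tweezers and the x axis of kit_tray, either way round below 0.35 rad and linear speed of tweezers below 0.03 m/s and contact force between tweezers and the fingers below 0.05 N); the robot touches nothing.
It fails at once if the brush is dropped or thrown (faster than 0.7 m/s, about a 25 mm fall, while out of the fingers) (contact force between brush and the fingers below 0.01 N and linear speed of brush above 0.7 m/s).
It fails at once if the spanner is dropped or thrown (faster than 0.7 m/s, about a 25 mm fall, while out of the fingers) (contact force between spanner and the fingers below 0.01 N and linear speed of spanner above 0.7 m/s).
It fails at once if the tweezers, tally counter or bottle are shifted more than 20 mm (distance of any of tweezers, counter, wash_bottle from where it was at the start of the episode above 0.02 m).
It also fails if it takes over 58 s, if anything falls off the work surface, if the arm or the gripper's body presses on something with over 40 N, if the wrist force passes 120 N, or if a joint passes its speed limit or range.

## Working session

There is one attempt and no reset: what is moved stays moved. The work goes in short steps, Python scripts to look and compute and a tool call to move; the robot and the scene stay as the last step left them, time stands still between calls to the robot, and variables do not carry over. Pictures are saved under pics/ and viewed, at most 10 in all, crops included, and the job is handed in when it is done.

Besides the shell and the picture viewer there is one more tool, called in YAML: its name, and indented under it one key for each argument. step_arm: Moves the arm, as the interface text tells. Shift numbers are shares of 0.05 m and turn numbers shares of 4 degrees, none past 1 either way. Its arguments: {"type":"object","properties":{"targets":{"type":"array"}},"required":["targets"]}

```bash
mkdir -p pics; ls; cat > h.py <<'E'
import numpy as np, cv2
from workcell import readout, get_image, ctrl
def shot(cam, fn=None):
    d=get_image(cam); im=cv2.cvtColor(np.asarray(d["pixels"]),cv2.COLOR_RGB2BGR)
    if fn: cv2.imwrite("pics/"+fn,im)
    return im,np.array(d["intrinsics"],float),np.array(d["extrinsics"],float)
def ray(K,E,px,z):
    px=np.atleast_2d(np.array(px,float)); R,t=E[:3,:3],E[:3,3]
    c=-R.T@t; d=(R.T@np.linalg.inv(K)@np.c_[px,np.ones(len(px))].T).T
    return c+d*((z-c[2])/d[:,2])[:,None]
def proj(K,E,p):
    p=np.atleast_2d(p); q=(K@(E[:3,:3]@p.T+E[:3,3:4])).T
    return q[:,:2]/q[:,2:]
E
python3 - <<'E'
from h import *
for c in("top","side"):
    im,K,E=shot(c,c+"0.png"); print(c,K.round(1).tolist(),(-E[:3,:3].T@E[:3,3]).round(), E[:3,:3].round(2).tolist())
o=readout.get_obs(); print(o["ee_pos"],o["orientation"],o["t"],o["width"])
E
```

```text
pics
top [[347.5, 0.0, 250.9], [0.0, 347.5, 190.5], [0.0, 0.0, 1.0]] [ 332.  234. 1017.] [[-0.16, -0.99, -0.0], [-0.97, 0.16, -0.2], [0.2, -0.03, -0.98]]
side [[437.8, 0.0, 261.2], [0.0, 437.8, 191.0], [0.0, 0.0, 1.0]] [ 231. -612.  433.] [[0.95, -0.32, -0.0], [-0.13, -0.37, -0.92], [0.3, 0.87, -0.4]]
[ 172.56528953 -600.46258969  403.97846461] [-3.10951653e+00 -4.37860348e-01  2.95703849e-04] 0.1 87.75001827068202
```

View pics/top0.png

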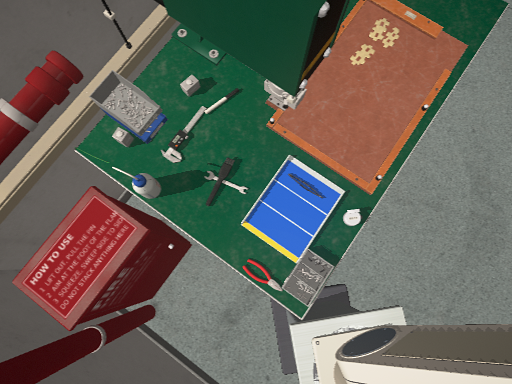

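View pics/side0.png

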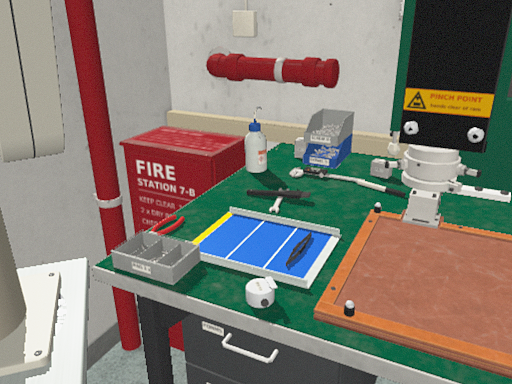

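The top view shows the tray around px (295,207) with its yellow end at (270,243). The brush (black) runs from about (233,158) to (210,204), and the spanner from (207,177) to (245,189). The side view has the brush at (278,194). Next I'll measure these with masks and look at an enlarged crop.

```bash
python3 - <<'E'
from h import *
im,K,E=shot("top")
cv2.imwrite("pics/crop1.png",cv2.resize(im[140:270,190:360],None,fx=4.5,fy=4.5,interpolation=cv2.INTER_CUBIC))
hsv=cv2.cvtColor(im,cv2.COLOR_BGR2HSV); roi=np.zeros(im.shape[:2],np.uint8); roi[145:270,195:350]=255
def comps(m,z,name,mn=15):
    n,l,s,c=cv2.connectedComponentsWithStats(cv2.bitwise_and(m,roi))
    for i in range(1,n):
        if s[i,4]<mn: continue
        p=np.argwhere(l==i)[:,::-1]; w=ray(K,E,p,z)[:,:2].astype(np.float32)
        r=cv2.minAreaRect(w); print(name,s[i],c[i].round(1),"mean",w.mean(0).round(1),"rect",np.round(r[0],1),np.round(r[1],1),round(r[2],1))
comps(cv2.inRange(hsv,(105,120,100),(130,255,255)),3,"blue",100)
comps(cv2.inRange(hsv,(22,150,120),(35,255,255)),3,"yellow")
b=cv2.inRange(hsv,(0,0,0),(180,255,55)); comps(b,13,"dark")
comps(cv2.inRange(hsv,(0,0,110),(180,60,255)),5,"grey")
print(hsv[180:184,210:246:4].tolist()[0]); print(hsv[175,205:240:3].tolist())
E
```

```text
blue [ 275  160   65   54 1387] [307.5 186.7] mean [523.9  37.4] rect [525.5  38.7] [186.9  72.2] 46.0
blue [ 261  181   65   54 1515] [293.1 207.3] mean [469.8  91.3] rect [470.7  91.9] [186.4  71.1] 46.0
blue [ 245  201   67   56 1587] [278.6 228.5] mean [414.9 144.3] rect [415.7 144.9] [186.9  71.7] 46.0
yellow [243 222  55  40 296] [270.1 241.4] mean [382.3 175.1] rect [383.1 176.2] [186.1  13.4] 46.0
dark [207 163  26  43 206] [220.4 182. ] mean [577.  291.1] rect [569.1 293.4] [ 27.9 136.5] 59.9
grey [ 241  155  104  115 1159] [305.1 212.8] mean [449.9  59.4] rect [433.4  65.8] [290.  276.6] 46.1
grey [205 171  14  10  61] [211.4 176.1] mean [600.9 316. ] rect [599.8 318.6] [39.6 24. ] 40.7
grey [222 180  26  14 112] [235.4 186.4] mean [558.4 249.6] rect [561.9 252.3] [78.1 20.3] 53.8
grey [343 210   7  16  86] [346.6 217.6] mean [414.3 -57.2] rect [415.4 -55.8] [17.5 44.3] 77.6
grey [195 239  41  31 657] [208.5 259.1] mean [360.4 357.1] rect [348.6 360.2] [144.   67.8] 45.5
grey [334 245  16  25 203] [344.1 261.1] mean [293.6 -23.8] rect [294.5 -31.5] [35.7 81.7] 46.8
[[76, 170, 54], [73, 137, 80], [23, 18, 57], [30, 6, 42], [77, 162, 55], [77, 195, 90], [78, 202, 86], [77, 185, 88], [78, 195, 85]]
[[76, 188, 57], [77, 204, 55], [16, 25, 132], [47, 26, 88], [76, 201, 80], [18, 22, 58], [45, 9, 54], [23, 21, 49], [75, 148, 62], [78, 171, 58], [76, 169, 89], [78, 193, 86]]
```

View pics/crop1.png

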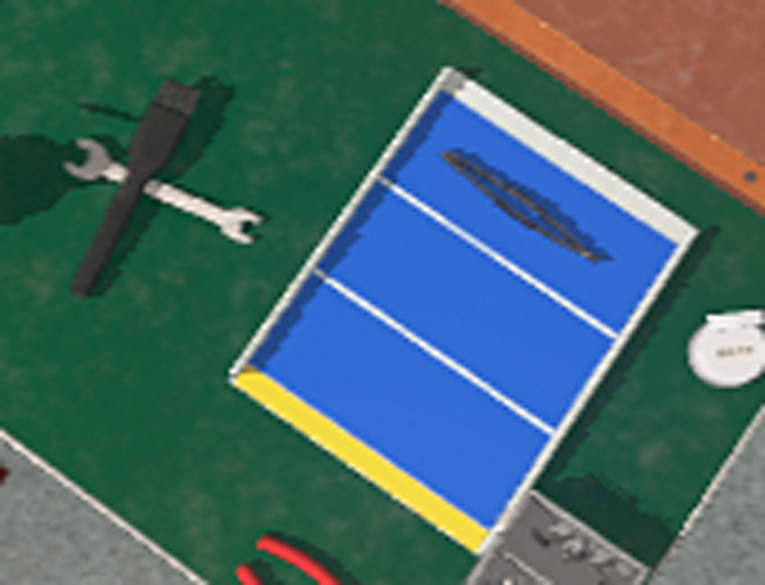

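The crop shows the brush handle pointing lower left (crop (83,292)) and the bristles at (180,88). The spanner crosses it at (138,183), just on the bristle side of where the handle begins. The blue bays have the right size and 76 mm spacing, so the tray pose is good. Next I'll get the brush axis and the moves.

```bash
python3 - <<'E'
from h import *
from scipy.spatial.transform import Rotation as Ro
im,K,E=shot("top"); ims,Ks,Es=shot("side")
f=lambda x,y:[190+(x+.5)/4.5-.5,140+(y+.5)/4.5-.5]
P=ray(K,E,[f(182,88),f(82,290),f(138,183)],13); print("bristle,handle,cross",P.round(1))
d=P[1]-P[0]; print("len",np.linalg.norm(d),"ang",np.degrees(np.arctan2(d[1],d[0])),"mid",P[:2].mean(0).round(1))
S=ray(K,E,[f(68,165),f(262,222),f(80,158),f(242,232)],4); print("spanner",S.round(1)); s=S[3]-S[2]
print(np.degrees(np.arctan2(s[1],s[0])),np.linalg.norm(S[1]-S[0]))
hsv=cv2.cvtColor(ims,cv2.COLOR_BGR2HSV); m=cv2.inRange(hsv,(0,0,0),(180,255,50)); m[:180]=0;m[210:]=0;m[:,:240]=0;m[:,330:]=0
n,l,st,c=cv2.connectedComponentsWithStats(m); i=1+st[1:,4].argmax(); print(st[i],c[i],"side ends at z10",ray(Ks,Es,[[st[i,0],c[i,1]],[st[i,0]+st[i,2],c[i,1]]],10).round(1))
print("proj ends in side",proj(Ks,Es,P).round(1))
print("bottle",ray(K,E,[[147,192]],30).round())
o=readout.get_obs(); R=Ro.from_rotvec(o["orientation"]).as_matrix(); print("tool y",R[:,1].round(3),"z",R[:,2].round(3),np.degrees(np.arctan2(R[1,1],R[0,1])))
E
```

```text
bristle,handle,cross [[641.9 252.8  13. ]
 [517.1 337.   13. ]
 [582.1 290.9  13. ]]
len 150.6261272654218 ang 146.00145452467308 mid [579.5 294.9  13. ]
spanner [[604.  335.9   4. ]
 [545.  214.1   4. ]
 [607.5 327.3   4. ]
 [540.4 228.2   4. ]]
-124.09684523015036 135.2819233249484
[247 192  53   6 115] [272.85217391 194.4173913 ] side ends at z10 [[510.1 311.   10. ]
 [630.1 268.5  10. ]]
proj ends in side [[307.3 195.1]
 [246.5 188.9]
 [278.  192.4]]
bottle [[577. 505.  30.]]
tool y [ 0.276 -0.961 -0.001] z [-0.     0.001 -1.   ] -73.96824864019753
```

The brush centre is at about (580,295), with its handle pointing at 146°. I'll grip at about (565,305), 18 mm along the handle, with the finger line at 56°. That is +130° of turn, which keeps joint 6 near -28°.

step_arm:
  targets:
    - [[0.224,0.517,-0.06,0,0,0.93,0.6],[0.224,0.517,-0.06,0,0,0.93,0.6],[0.224,0.517,-0.06,0,0,0.93,0.6],[0.224,0.517,-0.06,0,0,0.93,0.6],[0.224,0.517,-0.06,0,0,0.93,0.6]]

```text
t: 0.88
ee_pos: [228.9, -470.5, 389.6]
orientation: [2.998, 0.938, 0.0]
ft_force: [1.1, 0.1, -0.0]
width: 52.8
grasp_force: 0.0
```

step_arm:
  targets:
    - [[0.224,0.517,-0.06,0,0,0.93,0.6],[0.224,0.517,-0.06,0,0,0.93,0.6],[0.224,0.517,-0.06,0,0,0.93,0.6],[0.224,0.517,-0.06,0,0,0.93,0.6],[0.224,0.517,-0.06,0,0,0.93,0.6]]

```text
t: 1.5
ee_pos: [284.9, -341.3, 374.7]
orientation: [2.807, 1.41, 0.0]
ft_force: [-0.5, -0.0, -0.4]
width: 52.8
grasp_force: 0.0
```

step_arm:
  targets:
    - [[0.224,0.517,-0.06,0,0,0.93,0.6],[0.224,0.517,-0.06,0,0,0.93,0.6],[0.224,0.517,-0.06,0,0,0.93,0.6],[0.224,0.517,-0.06,0,0,0.93,0.6],[0.224,0.517,-0.06,0,0,0.93,0.6]]

```text
t: 2.12
ee_pos: [340.9, -212.1, 359.7]
orientation: [2.542, 1.845, 0.0]
ft_force: [0.5, -0.4, -0.3]
width: 52.5
grasp_force: 0.0
```

step_arm:
  targets:
    - [[0.224,0.517,-0.06,0,0,0.93,0.6],[0.224,0.517,-0.06,0,0,0.93,0.6],[0.224,0.517,-0.06,0,0,0.93,0.6],[0.224,0.517,-0.06,0,0,0.93,0.6],[0.224,0.517,-0.06,0,0,0.93,0.6]]

```text
t: 2.75
ee_pos: [397.0, -82.8, 344.7]
orientation: [2.21, 2.232, 0.0]
ft_force: [-0.1, -0.3, 0.2]
width: 52.8
grasp_force: 0.0
```

step_arm:
  targets:
    - [[0.224,0.517,-0.06,0,0,0.93,0.6],[0.224,0.517,-0.06,0,0,0.93,0.6],[0.224,0.517,-0.06,0,0,0.93,0.6],[0.224,0.517,-0.06,0,0,0.93,0.6],[0.224,0.517,-0.06,0,0,0.93,0.6]]

```text
t: 3.38
ee_pos: [453.0, 46.5, 329.7]
orientation: [1.821, 2.56, 0.0]
ft_force: [0.2, 0.5, -0.5]
width: 52.3
grasp_force: 0.0
```

step_arm:
  targets:
    - [[0.224,0.517,-0.06,0,0,0.93,0.6],[0.224,0.517,-0.06,0,0,0.93,0.6],[0.224,0.517,-0.06,0,0,0.93,0.6],[0.224,0.517,-0.06,0,0,0.93,0.6],[0.224,0.517,-0.06,0,0,0.93,0.6]]

```text
t: 4.0
ee_pos: [508.9, 175.8, 314.6]
orientation: [1.383, 2.821, -0.0]
ft_force: [-0.4, -0.3, -0.2]
width: 52.8
grasp_force: 0.0
```

step_arm:
  targets:
    - [[0.224,0.517,-0.06,0,0,0.93,0.6],[0.224,0.517,-0.06,0,0,0.93,0.6],[0.224,0.517,-0.06,0,0,0.93,0.6],[0.224,0.517,-0.06,0,0,0.93,0.6],[0.224,0.517,-0.06,0,0,0.93,0.6]]

```text
t: 4.62
ee_pos: [564.9, 305.0, 299.4]
orientation: [-0.909, -3.007, 0.0]
ft_force: [-0.3, 0.1, 0.3]
width: 52.8
grasp_force: 0.0
```

```bash
python3 - <<'E'
from h import *
o=readout.get_obs(); print(o["ee_pos"],o["orientation"],o["qpos"])
p=np.array(o["ee_pos"])
for c in("top","side"):
    im,K,E=shot(c); q=proj(K,E,[p-[0,0,182],[580,295,10],[564.5,305,13]]); print(c,q.round(1))
    if c=="side": cv2.imwrite("pics/side1.png",cv2.resize(im[120:240,190:350],None,fx=5,fy=5,interpolation=cv2.INTER_CUBIC))
E
```

```text
[564.92418662 304.95296749 299.44907807] [-9.09223188e-01 -3.00702291e+00  1.94273656e-04] [ 4.76451879e-01  5.74238955e-01  1.65525972e+00 -9.87578583e-06
  9.12263581e-01 -5.07085327e-01]
top [[212.4 178.2]
 [219.1 181.4]
 [216.4 186.7]]
side [[269.4 150.1]
 [276.6 193. ]
 [269.1 191.2]]
```

View pics/side1.png

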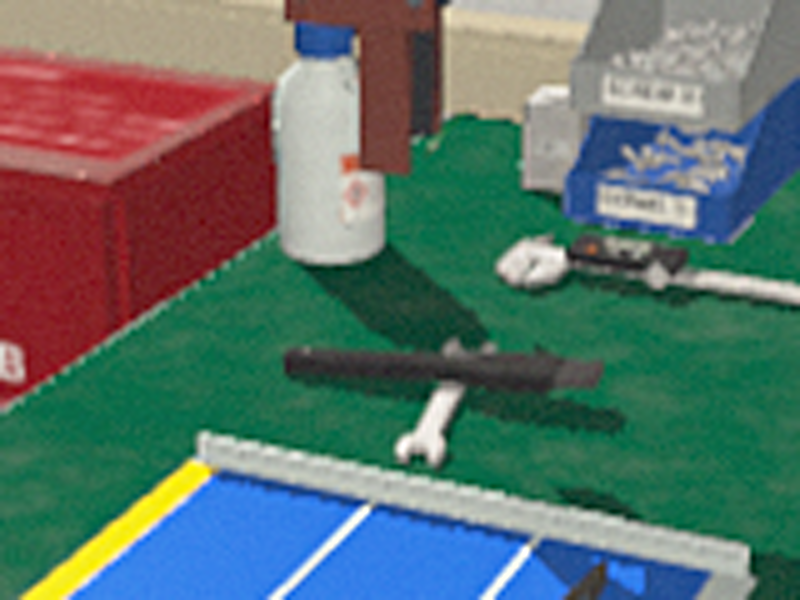

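The side crop shows the fingers centred at crop (405,150), directly over the brush. The brush runs from (287,362) to (603,375), nearly level. I'll descend so the tips are at z≈7, then close.

step_arm:
  targets:
    - [[0,0,-0.6,0,0,0,0.6],[0,0,-0.6,0,0,0,0.6],[0,0,-0.5,0,0,0,0.6],[0,0,-0.4,0,0,0,0.6],[0,0,-0.11,0,0,0,0.6]]

```text
t: 5.35
ee_pos: [564.1, 303.5, 187.9]
orientation: [-0.913, -3.004, 0.003]
ft_force: [-0.3, 0.5, -0.3]
width: 52.7
grasp_force: 0.0
```

step_arm:
  targets:
    - [[0,0,0,0,0,0,0.3],[0,0,0,0,0,0,0.2],[0,0,0,0,0,0,0.1],[0,0,0,0,0,0,0],[0,0,0,0,0,0,0]]

```text
t: 5.98
ee_pos: [564.8, 304.2, 189.6]
orientation: [0.912, 3.006, 0.001]
ft_force: [0.5, 1.2, 2.0]
width: 14.5
grasp_force: 29.7
```

step_arm:
  targets:
    - [[0,0,0.1,0,0,0,0],[0,0,0.2,0,0,0,0],[0,0,0.4,0,0,0,0],[0,0,0.5,0,0,0,0],[0,0,0.4,0,0,0,0]]

```text
t: 6.6
ee_pos: [564.9, 304.2, 271.5]
orientation: [0.912, 3.005, 0.002]
ft_force: [0.3, -0.2, -0.2]
width: 14.6
grasp_force: 29.6
```

step_arm:
  targets:
    - [[-0.066,-0.16,0,0,0,-1,0],[-0.066,-0.16,0,0,0,-1,0],[-0.066,-0.16,0,0,0,-1,0],[-0.066,-0.16,0,0,0,-1,0],[-0.066,-0.16,0,0,0,-1,0]]

```text
t: 7.22
ee_pos: [548.1, 263.9, 270.3]
orientation: [1.424, 2.8, 0.001]
ft_force: [-0.5, 0.7, 0.4]
width: 14.4
grasp_force: 29.6
```

step_arm:
  targets:
    - [[-0.066,-0.16,0,0,0,-1,0],[-0.066,-0.16,0,0,0,-1,0],[-0.066,-0.16,0,0,0,-1,0],[-0.066,-0.16,0,0,0,-1,0],[-0.066,-0.16,0,0,0,-1,0]]

```text
t: 7.85
ee_pos: [531.6, 223.8, 270.2]
orientation: [1.888, 2.51, 0.001]
ft_force: [1.2, -0.5, -0.5]
width: 14.5
grasp_force: 29.6
```

step_arm:
  targets:
    - [[-0.066,-0.16,0,0,0,-1,0],[-0.066,-0.16,0,0,0,-1,0],[-0.066,-0.16,0,0,0,-1,0],[-0.066,-0.16,0,0,0,-1,0],[-0.066,-0.16,0,0,0,-1,0]]

```text
t: 8.48
ee_pos: [515.1, 183.9, 270.2]
orientation: [2.295, 2.144, 0.001]
ft_force: [-0.1, -0.0, -0.9]
width: 14.4
grasp_force: 29.6
```

step_arm:
  targets:
    - [[-0.066,-0.16,0,0,0,-1,0],[-0.066,-0.16,0,0,0,-1,0],[-0.066,-0.16,0,0,0,-1,0],[-0.066,-0.16,0,0,0,-1,0],[-0.066,-0.16,0,0,0,-1,0]]

```text
t: 9.1
ee_pos: [498.6, 143.8, 270.1]
orientation: [2.633, 1.713, 0.002]
ft_force: [1.0, -0.6, -0.3]
width: 14.4
grasp_force: 29.6
```

step_arm:
  targets:
    - [[-0.066,-0.16,0,0,0,-1,0],[-0.066,-0.16,0,0,0,-1,0],[-0.066,-0.16,0,0,0,-1,0],[-0.066,-0.16,0,0,0,-1,0],[-0.066,-0.16,0,0,0,-1,0]]

```text
t: 9.72
ee_pos: [482.2, 103.9, 270.2]
orientation: [2.891, 1.23, 0.002]
ft_force: [-0.3, 0.0, 0.2]
width: 14.8
grasp_force: 29.6
```

```bash
python3 - <<'E'
from h import *
o=readout.get_obs(); print(o["ee_pos"],o["orientation"],o["qpos"])
im,K,E=shot("top","top2.png")
for c in("side",):
    im,K,E=shot(c); cv2.imwrite("pics/side2.png",cv2.resize(im[130:290,180:360],None,fx=3.7,fy=3.7,interpolation=cv2.INTER_CUBIC))
    p=np.array(o["ee_pos"]); d=np.array([.695,.719,0]); g=p-[0,0,178]
    print("expected handle/bristle ends crop",((proj(K,E,[g+60*d,g-96.5*d])-[180,130])*3.7).round())
E
```

```text
[482.17084102 103.85101858 270.16538604] [2.89056336e+00 1.22994375e+00 1.80948563e-03] [1.88008614e-01 4.45958573e-01 2.00286566e+00 2.25020733e-05
 6.91592532e-01 9.54194172e-01]
expected handle/bristle ends crop [[359. 211.]
 [226. 330.]]
```

View pics/side2.png

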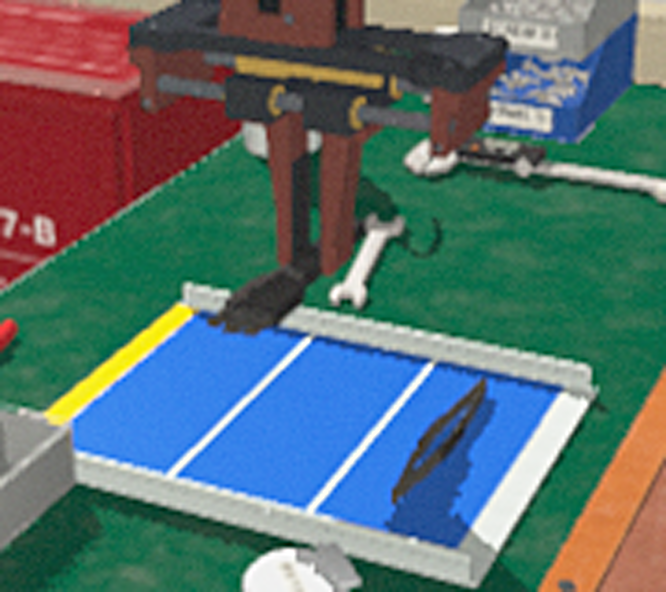

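The side view shows the held brush with its bristles at crop (230,322), where predicted, and the spanner left lying alone at about (368,262). Now I'll lower it into the middle bay.

step_arm:
  targets:
    - [[0,0,-0.4,0,0,0,0],[0.02,0.02,-0.5,0,0,0,0],[0,0,-0.4,0,0,0,0],[0,0,-0.2,0,0,0,0],[0,0,-0.1,0,0,0,0]]

```text
t: 10.45
ee_pos: [483.1, 105.2, 189.2]
orientation: [-2.889, -1.235, 0.001]
ft_force: [-1.9, -1.9, 10.8]
width: 14.1
grasp_force: 30.4
```

step_arm:
  targets:
    - [[0,0,-0.02,0,0,0,0],[0,0,-0.02,0,0,0,0],[0,0,-0.02,0,0,0,0],[0,0,0,0,0,0,0],[0,0,0,0,0,0,0]]

```text
t: 11.08
ee_pos: [483.2, 105.1, 188.4]
orientation: [2.889, 1.234, 0.001]
ft_force: [-4.5, -2.2, 22.7]
width: 14.6
grasp_force: 30.9
```

The brush is touching the floor. I'll ease off the pressure and open gently.

step_arm:
  targets:
    - [[0,0,0.03,0,0,0,0],[0,0,0,0,0,0,0.2],[0,0,0,0,0,0,0.3],[0,0,0,0,0,0,0.4],[0,0,0,0,0,0,0.4]]

```text
t: 11.7
ee_pos: [483.1, 105.1, 187.5]
orientation: [-2.889, -1.233, 0.0]
ft_force: [-0.8, 0.4, -0.3]
width: 35.0
grasp_force: 0.0
```

step_arm:
  targets:
    - [[0,0,0.2,0,0,0,0.4],[0,0,0.5,0,0,0,0.4],[0,0,0.7,0,0,0,0.4],[0,0,0.7,0,0,0,0.4],[0,0,0.2,0,0,0,0.4]]

```text
t: 12.32
ee_pos: [483.7, 105.2, 305.1]
orientation: [2.889, 1.233, 0.006]
ft_force: [-0.4, 0.3, 0.4]
width: 34.9
grasp_force: 0.0
```

step_arm:
  targets:
    - [[0.25,0.7,0,0,0,0.6,0.4],[0.25,0.7,0,0,0,0.6,0.4],[0.25,0.7,0,0,0,0.6,0.4],[0.25,0.7,0,0,0,0.6,0.4],[0.25,0.7,0,0,0,0.6,0.4]]

```text
t: 12.95
ee_pos: [545.6, 281.1, 301.7]
orientation: [-2.743, -1.531, 0.002]
ft_force: [-0.2, 0.6, 0.7]
width: 34.9
grasp_force: 0.0
```

```bash
python3 - <<'E'
from h import *
o=readout.get_obs(); print(o["ee_pos"],o["orientation"],o["t"])
im,K,E=shot("top"); ims,Ks,Es=shot("side")
a=cv2.resize(im[140:270,190:350],(640,520),interpolation=cv2.INTER_CUBIC); cv2.imwrite("pics/top3.png",a)
cv2.imwrite("pics/side3.png",cv2.resize(ims[150:290,190:350],(640,560),interpolation=cv2.INTER_CUBIC))
hsv=cv2.cvtColor(ims,cv2.COLOR_BGR2HSV); m=cv2.inRange(hsv,(0,0,0),(180,255,70)); poly=proj(Ks,Es,np.c_[np.array([[470.5,92.3]]*4)+np.array([[a*.695*88-b*.72*34,a*.719*88+b*.695*34] for a,b in((1,1),(1,-1),(-1,-1),(-1,1))]),[3]*4])
r=np.zeros_like(m); cv2.fillPoly(r,[poly.round().astype(int)],255); q=np.argwhere((m&r)>0)[:,::-1]
w=ray(Ks,Es,q,8)[:,:2].astype(np.float32); print(len(q),cv2.minAreaRect(w),w.mean(0))
E
```

```text
[545.603428   281.11360993 301.74793405] [-2.74347183e+00 -1.53059806e+00  2.29643870e-03] 12.95
212 ((474.7935485839844, 89.02132415771484), (159.6259307861328, 27.958967208862305), 43.55022048950195) [474.81018   90.394035]
```

View pics/top3.png

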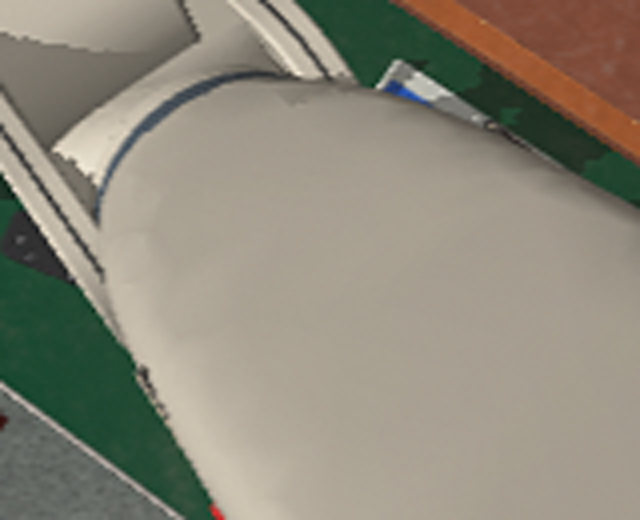

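View pics/side3.png

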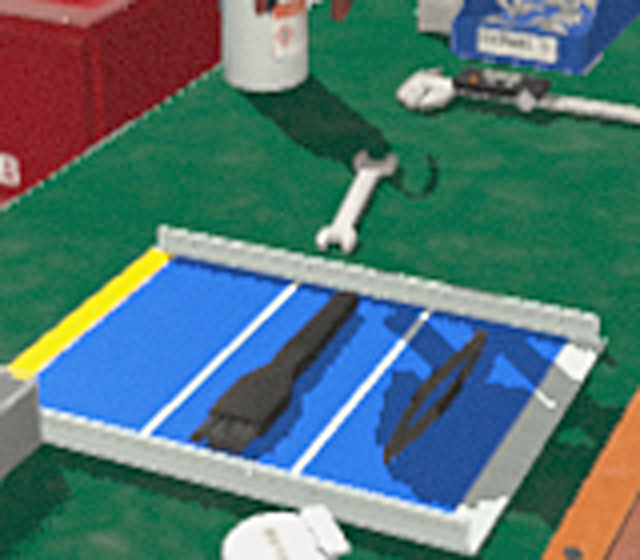

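The arm hides the scene in the top view. The side view shows the brush flat in the middle bay, measured at (475,89) against the bay centre (470,92). The spanner lies free from crop (375,160) to (338,240), so I'll measure it there.

```bash
python3 - <<'E'
from h import *
im,K,E=shot("side"); hsv=cv2.cvtColor(im,cv2.COLOR_BGR2HSV)
m=cv2.inRange(hsv,(0,0,85),(180,90,255)); m[:184]=0; m[215:]=0; m[:,:262]=0; m[:,294:]=0
n,l,s,c=cv2.connectedComponentsWithStats(m)
for i in range(1,n):
    if s[i,4]<30: continue
    w=ray(K,E,np.argwhere(l==i)[:,::-1],3)[:,:2]
    u=np.linalg.svd(w-w.mean(0),full_matrices=False)[2][0]; u*=np.sign(u[1]); t=(w-w.mean(0))@u
    sh=w[(t>-28)&(t<28)]
    print(s[i],w.mean(0).round(1),u.round(3),np.degrees(np.arctan2(u[1],u[0])),t.min(),t.max(),"mid",(w.mean(0)+u*(t.min()+t.max())/2).round(1),"shank",sh.mean(0).round(1))
    v=np.array([-u[1],u[0]])
    for a in range(-65,70,10):
        k=(t>=a)&(t<a+10); x=(w[k]-w.mean(0))@v
        if k.any(): print(a+5,x.mean().round(1),np.ptp(x).round(1))
E
```

```text
[269 188  21  26 195] [575.9 271.7] [0.544 0.839] 57.025894288481574 -71.50081729425457 75.35330927037089 mid [576.9 273.3] shank [575.3 271.8]
-60 -1.5 22.0
-50 0.3 21.0
-40 1.9 17.8
-30 0.9 13.6
-20 -0.3 13.7
-10 -0.1 12.6
0 1.0 13.8
10 0.9 14.0
20 -0.8 15.3
30 1.8 13.1
40 -3.3 19.1
50 -0.1 25.3
60 0.4 29.2
70 1.0 23.3
```

The spanner centre is at about (576,273.5) at 57°, and the earlier top view gave (574.5,275), so they agree. I'll move over and descend.

step_arm:
  targets:
    - [[0.2,-0.045,-0.2,0,0,-0.3,0.4],[0.2,-0.045,-0.6,0,0,0,0.4],[0.2,-0.045,-0.6,0,0,0,0.4],[0,0,-0.5,0,0,0,0.4],[0,0,-0.3,0,0,0,0.4]]

```text
t: 13.72
ee_pos: [575.3, 271.7, 190.5]
orientation: [-2.762, -1.497, 0.005]
ft_force: [-0.4, -1.1, -0.2]
width: 34.9
grasp_force: 0.0
```

step_arm:
  targets:
    - [[0,0,-0.06,0,0,0,0.4],[0,0,-0.04,0,0,0,0.4],[0,0,-0.02,0,0,0,0.4],[0,0,0,0,0,0,0.4],[0,0,0,0,0,0,0.4]]

```text
t: 14.35
ee_pos: [575.7, 273.5, 187.2]
orientation: [2.76, 1.5, 0.001]
ft_force: [0.2, 0.1, -0.0]
width: 35.4
grasp_force: 0.0
```

Still 5 mm above the bench, so I'll go down 3.5 mm more and close.

step_arm:
  targets:
    - [[0,0,-0.05,0,0,0,0.4],[0,0,-0.02,0,0,0,0.4],[0,0,0,0,0,0,0.4],[0,0,0,0,0,0,0.25],[0,0,0,0,0,0,0.1]]

```text
t: 14.98
ee_pos: [575.7, 273.3, 183.2]
orientation: [2.76, 1.5, 0.0]
ft_force: [-0.3, -0.9, 0.5]
width: 18.7
grasp_force: 0.0
```

step_arm:
  targets:
    - [[0,0,0,0,0,0,0],[0,0,0,0,0,0,0],[0,0,0,0,0,0,0],[0,0,0,0,0,0,0],[0,0,0,0,0,0,0]]

```text
t: 15.6
ee_pos: [575.6, 273.3, 183.2]
orientation: [2.76, 1.5, 0.0]
ft_force: [-0.8, 0.5, 0.4]
width: 10.2
grasp_force: 30.0
```

step_arm:
  targets:
    - [[0,0,0.1,0,0,0,0],[0,0,0.2,0,0,0,0],[0,0,0.4,0,0,0,0],[0,0,0.4,0,0,0,0],[0,0,0.2,0,0,0,0]]

```text
t: 16.23
ee_pos: [576.1, 273.6, 250.7]
orientation: [2.76, 1.5, 0.005]
ft_force: [0.8, 0.5, -1.3]
width: 10.0
grasp_force: 30.0
```

step_arm:
  targets:
    - [[-0.32,-0.256,0,0,0,-0.275,0],[-0.32,-0.256,0,0,0,-0.275,0],[-0.32,-0.256,0,0,0,-0.275,0],[-0.32,-0.256,0,0,0,-0.275,0],[-0.32,-0.256,0,0,0,-0.275,0]]

```text
t: 16.85
ee_pos: [495.1, 208.9, 248.7]
orientation: [2.83, 1.365, 0.001]
ft_force: [0.2, -0.2, -1.4]
width: 10.0
grasp_force: 30.0
```

step_arm:
  targets:
    - [[-0.32,-0.256,0,0,0,-0.275,0],[-0.32,-0.256,0,0,0,-0.275,0],[-0.32,-0.256,0,0,0,-0.275,0],[-0.32,-0.256,0,0,0,-0.275,0],[-0.32,-0.256,0,0,0,-0.275,0]]

```text
t: 17.48
ee_pos: [415.2, 145.0, 248.7]
orientation: [2.892, 1.227, 0.001]
ft_force: [0.5, -0.3, -0.2]
width: 9.8
grasp_force: 30.0
```

```bash
python3 - <<'E'
from h import *
o=readout.get_obs(); print(o["ee_pos"],o["orientation"])
im,K,E=shot("side"); cv2.imwrite("pics/side4.png",cv2.resize(im[130:290,180:360],None,fx=3.7,fy=3.7,interpolation=cv2.INTER_CUBIC))
p=np.array(o["ee_pos"]); d=np.array([.695,.719,0]); g=p-[0,0,181]
print("expected ends crop",((proj(K,E,[g+67*d,g-67*d])-[180,130])*3.7).round())
E
```

```text
[415.1799521  144.95874551 248.71886818] [2.89180174e+00 1.22743530e+00 1.22567827e-03]
expected ends crop [[226. 235.]
 [101. 334.]]
```

View pics/side4.png

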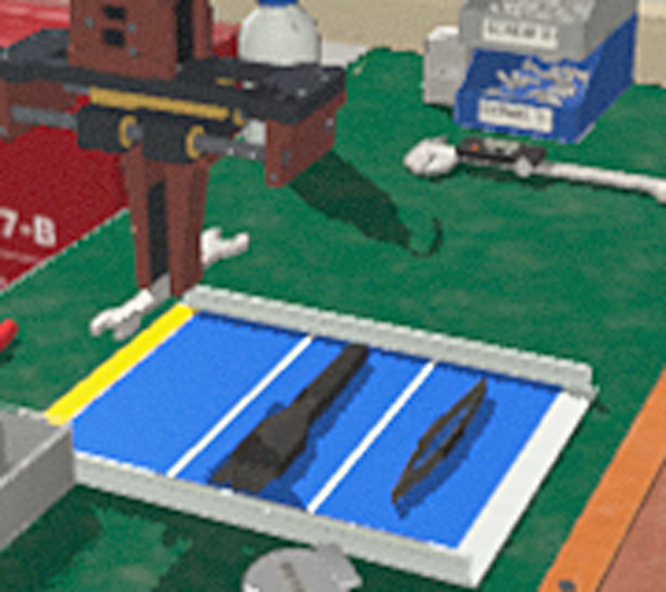

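The spanner is held level, with its ends at crop (93,325) and (243,240), about where expected. Now I'll lower it.

step_arm:
  targets:
    - [[0,0,-0.3,0,0,0,0],[0,0,-0.4,0,0,0,0],[0,0,-0.3,0,0,0,0],[0,0,-0.15,0,0,0,0],[0,0,-0.03,0,0,0,0]]

```text
t: 18.15
ee_pos: [415.7, 145.4, 188.5]
orientation: [-2.891, -1.229, 0.002]
ft_force: [0.4, -0.2, -0.1]
width: 10.0
grasp_force: 30.0
```

step_arm:
  targets:
    - [[0,0,-0.02,0,0,0,0],[0,0,-0.02,0,0,0,0],[0,0,-0.01,0,0,0,0],[0,0,0,0,0,0,0],[0,0,0,0,0,0,0]]

```text
t: 18.77
ee_pos: [415.6, 145.3, 186.8]
orientation: [2.892, 1.228, 0.0]
ft_force: [0.1, -0.4, -0.6]
width: 10.4
grasp_force: 30.0
```

Another 0.5 mm down, then I'll release gently and lift away.

step_arm:
  targets:
    - [[0,0,-0.01,0,0,0,0],[0,0,0,0,0,0,0.15],[0,0,0,0,0,0,0.2],[0,0,0,0,0,0,0.35],[0,0,0,0,0,0,0.35]]

```text
t: 19.4
ee_pos: [415.6, 145.3, 186.2]
orientation: [-2.892, -1.228, 0.0]
ft_force: [-0.1, 0.2, -0.7]
width: 30.4
grasp_force: 0.0
```

step_arm:
  targets:
    - [[0,0,0.2,0,0,0,0.35],[0,0,0.5,0,0,0,0.35],[0,0,0.7,0,0,0,0.35],[0,0,0.9,0,0,0,0.35],[0,0,0.7,0,0,0,0.35]]

```text
t: 20.02
ee_pos: [415.5, 145.3, 338.5]
orientation: [2.891, 1.228, 0.002]
ft_force: [0.1, 0.2, -0.5]
width: 30.9
grasp_force: 0.0
```

step_arm:
  targets:
    - [[0,0,0.2,0,0,0,0.35],[0,0,0,0,0,0,0.35],[0,0,0,0,0,0,0.35],[0,0,0,0,0,0,0.35],[0,0,0,0,0,0,0.35]]

```text
t: 20.65
ee_pos: [415.5, 145.3, 345.4]
orientation: [-2.891, -1.228, 0.003]
ft_force: [0.1, 0.2, -0.2]
width: 30.4
grasp_force: 0.0
```

```bash
python3 - <<'E'
from h import *
im,K,E=shot("side"); cv2.imwrite("pics/side5.png",cv2.resize(im[130:290,180:360],None,fx=3.7,fy=3.7,interpolation=cv2.INTER_CUBIC))
print("bay first ctr crop",((proj(K,E,[[415.9,145.4,5]])-[180,130])*3.7).round())
E
```

```text
bay first ctr crop [[173. 385.]]
```

View pics/side5.png

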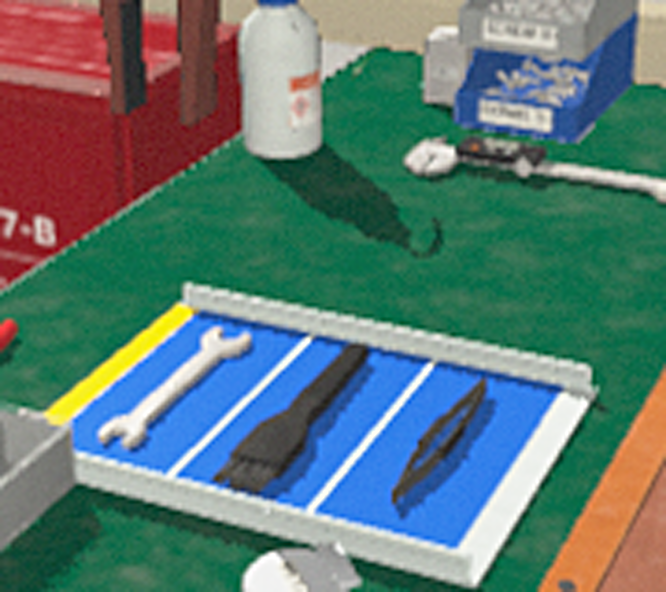

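The spanner lies flat across the first bay, from crop (110,430) to (240,340). Its centre is at (175,385), against the bay centre at (173,385). The brush and tweezers are in place, and the gripper is well clear.

```bash
python3 -c "
from workcell import ctrl; print(ctrl.close_job())"
```

```text
the job is handed in; nothing more can be done
None
```

I handed in the finished kit tray at about 21 s of the 58 s allowed: from the yellow end it holds the spanner, the brush and the tweezers, one per bay, flat and let go in the last camera view, though the hand-in call returned no verdict.

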